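# Find the rocking corner of the balance and press its shim flat

### The arm

A 6-joint arm with a two-finger parallel gripper is mounted at the origin on a cart in front of the work surface, level with it; the furniture and walls round the work are solid. World frame = base frame: x ahead of the robot, y to its left, z up, the work surface at z = 0. Lengths are in mm, angles in rad, forces in N, time in s.
With the tool pointing down it reaches from about 300 to 775 mm from the base axis. Payload 14.6 kg.
Tool frame: the origin (TCP) lies on the centre line of the jaws, within the pads' length; the fingertips stand 19 mm ahead of it and the grasp point (between the pads) is the TCP (bot.tip_reach is the distance from the TCP to the fingertips, in mm); y points along the fingers, x is the direction in which the jaws open and shut, and the axes are right-handed (so a half turn about y gives the same grasp; the last joint's range is limited). The gripper opens to 85 mm and grips with 20 to 120 N. Pads are 22 mm wide; open, the fingers measure 114 mm over their backs; the gripper's body (76 mm by 85 mm) begins 54 mm behind the grasp point. The pads swing forward as they close: fully open they stand 13 mm farther back than shut.
Start: joints at [1.154, 0.3, 1.521, -0, 1.321, -0.067], TCP at [188.487, 516.684, 250.281] pointing down, gripper open.
Joint ranges: [-3.03, 3.03], [-0.79, 2.21], [0.23, 2.52], [-1.04, 4.18], [0, 3.07], [-2.55, 2.55]. Speed limits (rad/s): [2.22, 2.22, 2.57, 3.14, 3.14, 3.14].

### API

Orientations are given as a unit quaternion [w, x, y, z].
In Python, from rig import bot gives the robot as it stands. Calls block until the motion is done:
- bot.move_to(position, orientation): joint-space move of the TCP to a pose.
- bot.servo_line(position, attitude=None, speed=150, until_force=None): straight line of the TCP; attitude=None keeps the orientation; speed is the mean speed in mm/s. With until_force (N) it stops when the force on the tool has changed by that much, and returns True; else False.
- bot.move_joints(angles): joint-space move.
- bot.move_gripper(opening, grip_force=None): finger opening in mm; grip_force is the grip in N (None keeps the last); returns when the fingers have stopped.
- bot.dwell(seconds).
- bot.ik(position, orientation): joint angles nearest the present ones, or None.
- bot.read_state(): the state.
- bot.read_camera(name): name is "scene" or "side" or "wrist"; returns a dict with "image" (420x560x3 uint8, blue, green, red), "depth" (420x560 float32, mm along the optical axis (not along the pixel's ray), 0 where there is no reading), "fovy" (degrees; the focal length in pixels is half the picture's height over the tangent of half this angle, whatever the lens; pixels are square), "cx", "cy" (the principal point, pixels), "k1" (the pictures are not rectified: a ray, as slopes to the right and down, at radius r is drawn at 1 + k1 r^2 times it, then the intrinsics apply), "eye" and "attitude" of the camera in the world; the wrist camera has in their place "mount" (4x4, takes a point from camera to tool coordinates, whose origin is the TCP and whose axes are the tool frame's). Camera axes: x right, y down, z forward; pixel columns grow to the right and rows downward; lengths in mm; the calibration is good to about 2 mm. A picture is of the moment at which its call begins: read the wrist's pose just before it.
A pose or a line that the arm cannot do raises bot.MotionError and nothing moves.
- bot.finish_job(): hands the job in, once; it reports no verdict.
The state is a dict: "clock": time; "joint_positions": joint angles; "qvel": joint speeds; "effort": joint torques, N m; "ee_pos": TCP position; "tool_rot": TCP orientation; "ft_force": force on the tool from outside, world axes, zero at the start; "moment": the same for the moment, N m; "grip_width": finger opening in mm.
Only numpy, scipy, OpenCV 4.12 (cv2) and the standard library are available. Lean on these libraries where they do the work, as an engineer would, in place of code of your own. Each camera call takes 0.05 s, during which the arm holds its last target.

### The job

The white platform balance rocks on one of its four feet. Press down on its corners with the fingertips to find the one that gives, then press the yellow shim lever beside that corner down flat so that the balance stands level. Leave the other three levers standing, do not lift or shift the balance, and do not disturb the cup on its pan or the things around it.

Things in the scene. Friction and masses are not known exactly. Their poses are not given: they have to be found in the camera images.
- frame: grey steel under-frame screwed to the worktop, slab 176 (x) x 250 (y) x 6 mm, with four 26 mm high foot wells and four hinge brackets; origin on the worktop under its centre. Its x axis points to the back of the balance (about away from the robot, yaw within 0.35 rad), y to the left, z up. It cannot move. The corners lie at frame x = +-62 mm, y = +-70 mm.
- balance: low white platform balance, 180 (x) x 194 (y) x 14 mm, 0.9 to 1.3 kg, on four 16 mm black legs standing loose in the frame's wells. Origin at the centre of the white underside, 35 mm above the worktop; top at 49 mm; steel pan 94 mm across, 4 mm high at x = +8 mm; black display strip at the front. Axes as the frame's at the start. Three feet are rigid; one, drawn at random and hidden in its well, is worn short
- corner_front_left (a point): centre of the grey 20 mm dot on the balance's top at its front left corner, straight above that foot (balance x = -62, y = 70 mm); moves with the balance. Over a sound foot it is rigid; over the worn foot it sinks 5 mm under about 3 to 5 N and springs back when let go
- corner_front_right (a point): centre of the grey 20 mm dot on the balance's top at its front right corner, straight above that foot (balance x = -62, y = -70 mm); moves with the balance. Over a sound foot it is rigid; over the worn foot it sinks 5 mm under about 3 to 5 N and springs back when let go
- corner_back_left (a point): centre of the grey 20 mm dot on the balance's top at its back left corner, straight above that foot (balance x = 62, y = 70 mm); moves with the balance. Over a sound foot it is rigid; over the worn foot it sinks 5 mm under about 3 to 5 N and springs back when let go
- corner_back_right (a point): centre of the grey 20 mm dot on the balance's top at its back right corner, straight above that foot (balance x = 62, y = -70 mm); moves with the balance. Over a sound foot it is rigid; over the worn foot it sinks 5 mm under about 3 to 5 N and springs back when let go
- tab_front_left (a point): press point on top of the front left corner's yellow shim lever, a tab 24 mm wide, 46 long, 4 thick, pointing out to the left; 33 mm out from its hinge, moves with it. Hinge along the frame's x at frame x = -62, y = 112 mm, 24 mm above the worktop. Standing, the point is about 47 mm above the worktop and 24 mm outward of the hinge; flat, 26 and 33 mm
- lever_front_left (a joint): angle of the front left shim lever: 0 standing up at 40 degrees, 0.7 rad flat (level, against its stop). Stiff: about 4 to 8 N straight down on its press point; stays where it is left. Pressed flat it raises the support under that foot by 5 mm
- tab_front_right (a point): press point on top of the front right corner's yellow shim lever, a tab 24 mm wide, 46 long, 4 thick, pointing out to the right; 33 mm out from its hinge, moves with it. Hinge along the frame's x at frame x = -62, y = -112 mm, 24 mm above the worktop. Standing, the point is about 47 mm above the worktop and 24 mm outward of the hinge; flat, 26 and 33 mm
- lever_front_right (a joint): angle of the front right shim lever: 0 standing up at 40 degrees, 0.7 rad flat (level, against its stop). Stiff: about 4 to 8 N straight down on its press point; stays where it is left. Pressed flat it raises the support under that foot by 5 mm
- tab_back_left (a point): press point on top of the back left corner's yellow shim lever, a tab 24 mm wide, 46 long, 4 thick, pointing out to the left; 33 mm out from its hinge, moves with it. Hinge along the frame's x at frame x = 62, y = 112 mm, 24 mm above the worktop. Standing, the point is about 47 mm above the worktop and 24 mm outward of the hinge; flat, 26 and 33 mm
- lever_back_left (a joint): angle of the back left shim lever: 0 standing up at 40 degrees, 0.7 rad flat (level, against its stop). Stiff: about 4 to 8 N straight down on its press point; stays where it is left. Pressed flat it raises the support under that foot by 5 mm
- tab_back_right (a point): press point on top of the back right corner's yellow shim lever, a tab 24 mm wide, 46 long, 4 thick, pointing out to the right; 33 mm out from its hinge, moves with it. Hinge along the frame's x at frame x = 62, y = -112 mm, 24 mm above the worktop. Standing, the point is about 47 mm above the worktop and 24 mm outward of the hinge; flat, 26 and 33 mm
- lever_back_right (a joint): angle of the back right shim lever: 0 standing up at 40 degrees, 0.7 rad flat (level, against its stop). Stiff: about 4 to 8 N straight down on its press point; stays where it is left. Pressed flat it raises the support under that foot by 5 mm
- pan_cup: small paper dose cup, 37 mm across, 29 mm high, standing loose on the pan; origin at the centre of its underside
- vial_2: amber vial, 35 mm across, 82 mm high, standing; origin at the centre of its underside; bystander
- dose_cup_07: paper dose cup, 38 mm across, 28 mm high, standing left of the work; origin under its centre; bystander
- dose_cup_10: paper dose cup, 38 mm across, 28 mm high, standing left of the work; origin under its centre; bystander
- marker_blue: blue marker lying right of the work, 138 mm long, 14 mm thick; origin under its centre; bystander
- pill_bottle: white tablet bottle, 48 mm across, 88 mm high, standing right of the work; origin under its centre; bystander
Things that resemble listed ones, but are neither listed nor needed, are in the scene too. Leave any brown or pink look-alike of the pan_cup alone.

How it is judged:
By the outcome, as a careful person would: the job done as asked, in the order asked, and still so for the second after the job is handed in, with the robot touching nothing.
It also fails if it takes over 51 s, if anything falls off the work surface, if the arm or the gripper's body presses on something with over 40 N, if the wrist force passes 120 N, or if a joint passes its speed limit or range.

## Working session

There is one attempt and no reset: what is moved stays moved. The work goes in short steps, each a Python script; the robot and the scene stay as the last script left them, time stands still between calls to the robot, and variables do not carry over. Pictures are saved under pics/ and viewed, and the job is handed in when it is done.

```bash
ls; mkdir -p pics
python3 - <<'E'
from rig import bot
import cv2
s=bot.read_state();print(s, bot.tip_reach)
for n in("scene","side","wrist"):
    c=bot.read_camera(n);cv2.imwrite(f"pics/{n}0.png",c["image"])
    print(n,{k:v for k,v in c.items() if k not in("image","depth")})
E
```

```text
pics
{'clock': 0.0, 'joint_positions': array([ 1.15440715e+00,  3.00460453e-01,  1.52160926e+00, -3.35257698e-05,
        1.32068229e+00, -6.66114799e-02]), 'qvel': array([ 0.00100738, -0.00126085, -0.00117824,  0.00016655,  0.00076783,
       -0.00053975]), 'effort': array([-1.03209080e-03, -5.43494189e+01, -3.61796343e+01, -4.98421571e-05,
        3.91568072e-03, -9.92323749e-06]), 'ee_pos': array([188.40587759, 516.49076431, 249.71521578]), 'tool_rot': array([-0.57914856,  0.57959244,  0.40503114, -0.40572075]), 'ft_force': array([ 0.3929783 ,  0.4741686 , -0.60420895]), 'moment': array([-0.02081143, -0.01637309,  0.03182239]), 'grip_width': 85.25292602656643} 19.0
scene {'fovy': 44.986275154659644, 'cx': 283.0367462964115, 'cy': 207.44927482143052, 'k1': -0.02283868218662091, 'eye': array([-310.98757454, -827.90885468,  622.46641194]), 'attitude': array([-0.49226715,  0.78334788, -0.31778586,  0.20748804])}
side {'fovy': 55.322456676563476, 'cx': 278.67989599880974, 'cy': 207.11993504752618, 'k1': 0.03930614822134605, 'eye': array([ 156.61594515, -934.6564653 ,  575.97205788]), 'attitude': array([-0.5110101 ,  0.83747589, -0.1655271 ,  0.10051664])}
wrist {'fovy': 58.3719037095732, 'cx': 277.9880220594075, 'cy': 203.405559110574, 'k1': -0.05650467001058886, 'mount': array([[ 9.99999884e-01,  4.82557550e-04,  2.38303703e-06,
        -7.56399215e-02],
       [ 1.32672521e-04, -2.79677408e-01,  9.60094021e-01,
        -1.24192430e+02],
       [ 4.63967100e-04, -9.60093909e-01, -2.79677440e-01,
         7.07382667e+01],
       [ 0.00000000e+00,  0.00000000e+00,  0.00000000e+00,
         1.00000000e+00]])}
```

View pics/scene0.png

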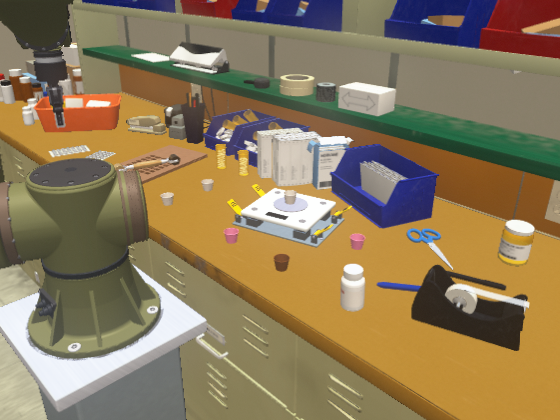

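View pics/side0.png

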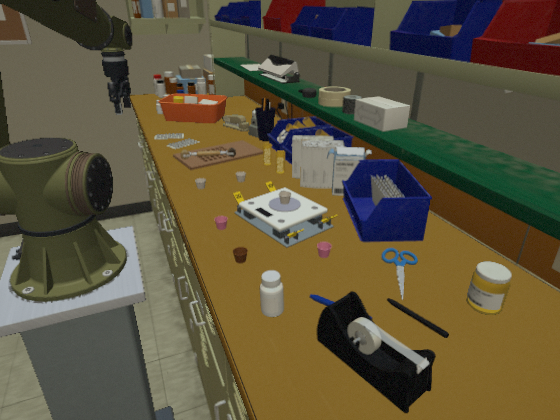

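View pics/wrist0.png

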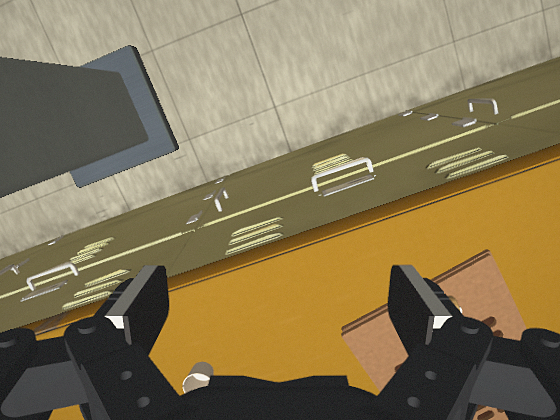

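```bash
cat > h.py <<'E'
import numpy as np, cv2
from scipy.spatial.transform import Rotation as R
def rot(q): return R.from_quat([q[1],q[2],q[3],q[0]]).as_matrix()
def quat(M):
    q=R.from_matrix(M).as_quat(); return np.array([q[3],q[0],q[1],q[2]])
def pose(c,s=None):
    if "eye" in c: return rot(c["attitude"]),np.array(c["eye"])
    Rt=rot(s["tool_rot"]); m=c["mount"]
    return Rt@m[:3,:3], Rt@m[:3,3]+s["ee_pos"]
def KD(c):
    f=210/np.tan(np.radians(c["fovy"])/2)
    return np.array([[f,0,c["cx"]],[0,f,c["cy"]],[0,0,1.]]),np.array([c["k1"],0,0,0.])
def plane(c,uv,z,s=None):
    M,e=pose(c,s);K,D=KD(c)
    p=cv2.undistortPoints(np.float64(uv).reshape(-1,1,2),K,D).reshape(-1,2)
    d=np.c_[p,np.ones(len(p))]@M.T
    return e+d*((z-e[2])/d[:,2])[:,None]
def proj(c,P,s=None):
    M,e=pose(c,s);K,D=KD(c)
    return cv2.projectPoints((np.float64(P).reshape(-1,3)-e)@M,np.zeros(3),np.zeros(3),K,D)[0].reshape(-1,2)
def big(im,x,y,w,h,k,name): cv2.imwrite("pics/"+name,cv2.resize(im[y:y+h,x:x+w],None,fx=k,fy=k,interpolation=cv2.INTER_CUBIC))
E
python3 - <<'E'
from rig import bot
from h import *
s=bot.read_state();print(rot(s["tool_rot"]).round(3),s["clock"])
for n,b in(("scene",(200,150,190,140)),("side",(200,150,150,120))):
    c=bot.read_camera(n);big(c["image"],*b,4,n+"z.png")
E
```

```text
[[ 0.343 -0.    -0.939]
 [ 0.939 -0.001  0.343]
 [-0.001 -1.     0.   ]] 0.15
```

View pics/scenez.png

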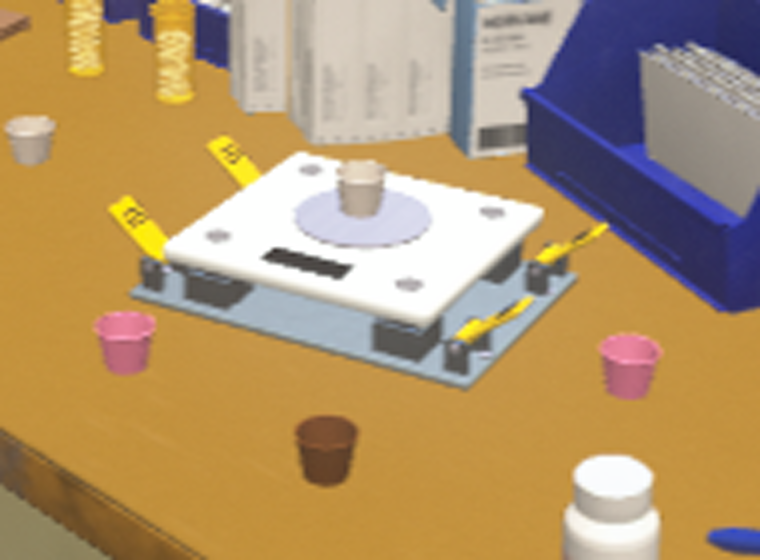

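View pics/sidez.png

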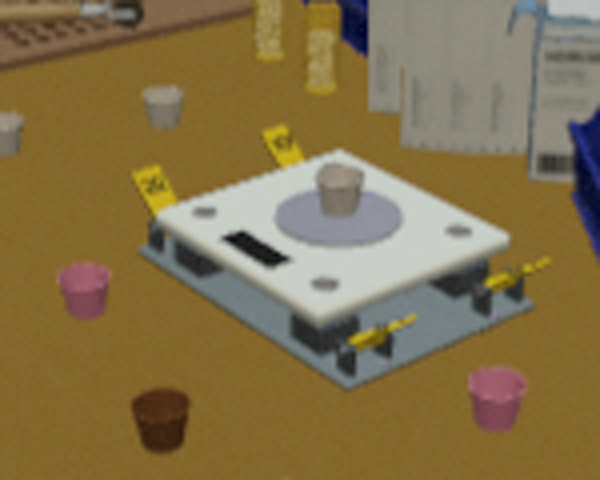

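The pan_cup is the white cup on the pan, at scene (290,197). The pink cups at (231,235) and (357,241) and the brown one at (282,262) stand on the worktop and are decoys. The balance's four grey dots are at scene crop (218,236), (410,284), (311,170) and (492,212).

Run:
```python
from rig import bot
from h import *
c=bot.read_camera("scene")
uv=np.array([(218,236),(410,284),(311,170),(492,212)])/4+[200,150]
P=plane(c,uv,49);print(P.round(1))
d=bot.read_camera("side")
uv=np.array([(204,212),(325,284),(458,231)])/4+[200,150]
print(plane(d,uv,49).round(1))
x=(P[2]+P[3]-P[0]-P[1]);yaw=np.arctan2(x[1],x[0]);ctr=P.mean(0);print(yaw,ctr)
# things
for n,u in (("pinkL",(126,368)),("pinkR",(628,392)),("brown",(326,480)),("bottle",(612,590))):
    print(n,plane(c,np.array(u)/4+[200,150],0).round())
# wrist view pose: candidates
yawM=R.from_euler("z",yaw).as_matrix()
X,Y=yawM[:,0],yawM[:,1]
for nm,tx in (("x=+Y",Y),("x=-Y",-Y),("x=X",X),("x=-X",-X)):
    ty=np.array([0,0,-1.]);M=np.c_[tx,ty,np.cross(tx,ty)]
    for h in (68+60,300):
      print(nm,h,"z axis",M[:,2].round(2),[ (lambda j: None if j is None else j.round(2))(bot.ik(list(np.r_[q[:2],h]),quat(M))) for q in (ctr,P[2],P[1])])
```

```text
[[480.2  70.6  49. ]
 [521.4 -63.1  49. ]
 [599.1 106.   49. ]
 [639.4 -27.4  49. ]]
[[480.4  68.2  49. ]
 [520.7 -65.4  49. ]
 [638.7 -29.9  49. ]]
0.2918099286046108 [560.03568609  21.52522981  49.        ]
pinkL [[379.  44.   0.]]
pinkR [[ 584. -190.    0.]]
brown [[ 379. -134.    0.]]
bottle [[ 413. -313.    0.]]
x=+Y 128 z axis [-0.96 -0.29 -0.  ] [array([-0.03,  0.45,  1.62, -0.  ,  1.07, -1.89]), array([ 0.11,  0.55,  1.47, -0.  ,  1.13, -1.75]), array([-0.19,  0.38,  1.72, -0.  ,  1.04, -2.05])]
x=+Y 300 z axis [-0.96 -0.29 -0.  ] [array([-0.03,  0.29,  1.42, -0.  ,  1.43, -1.89]), array([ 0.11,  0.4 ,  1.27, -0.  ,  1.47, -1.75]), array([-0.19,  0.21,  1.52, -0.  ,  1.41, -2.05])]
x=-Y 128 z axis [0.96 0.29 0.  ] [array([-0.03,  0.45,  1.62, -0.  ,  1.07,  1.25]), array([ 0.11,  0.55,  1.47, -0.  ,  1.13,  1.39]), array([-0.19,  0.38,  1.72, -0.  ,  1.04,  1.09])]
x=-Y 300 z axis [0.96 0.29 0.  ] [array([-0.03,  0.29,  1.42, -0.  ,  1.43,  1.25]), array([ 0.11,  0.4 ,  1.27, -0.  ,  1.47,  1.39]), array([-0.19,  0.21,  1.52, -0.  ,  1.41,  1.09])]
x=X 128 z axis [-0.29  0.96  0.  ] [array([-0.03,  0.45,  1.62, -0.  ,  1.07, -0.32]), array([ 0.11,  0.55,  1.47, -0.  ,  1.13, -0.18]), array([-0.19,  0.38,  1.72, -0.  ,  1.04, -0.48])]
x=X 300 z axis [-0.29  0.96  0.  ] [array([-0.03,  0.29,  1.42, -0.  ,  1.43, -0.32]), array([ 0.11,  0.4 ,  1.27, -0.  ,  1.47, -0.18]), array([-0.19,  0.21,  1.52, -0.  ,  1.41, -0.48])]
x=-X 128 z axis [ 0.29 -0.96  0.  ] [None, None, None]
x=-X 300 z axis [ 0.29 -0.96  0.  ] [None, None, None]
```

Run:
```python
from rig import bot
from h import *
yaw=.2918;X=np.array([np.cos(yaw),np.sin(yaw),0]);Y=np.array([-X[1],X[0],0])
M=np.c_[X,[0,0,-1.],np.cross(X,[0,0,-1.])]
ctr=np.array([560.,20.5,0])
bot.move_to(list(ctr-20*Y+[0,0,310]),list(quat(M)))
s=bot.read_state();c=bot.read_camera("wrist")
cv2.imwrite("pics/w1.png",c["image"]);np.savez("w1.npz",**c,**s)
print(s["clock"],s["ee_pos"],s["ft_force"])
bot.move_gripper(0);s=bot.read_state();print(s["clock"],s["grip_width"],bot.tip_reach)
```

```text
2.6417 [565.70381318   2.11598029 309.93605586] [-0.4711407   0.19895556 -1.02791186]
3.4583 -0.2629774489770128 19.0
```

View pics/w1.png

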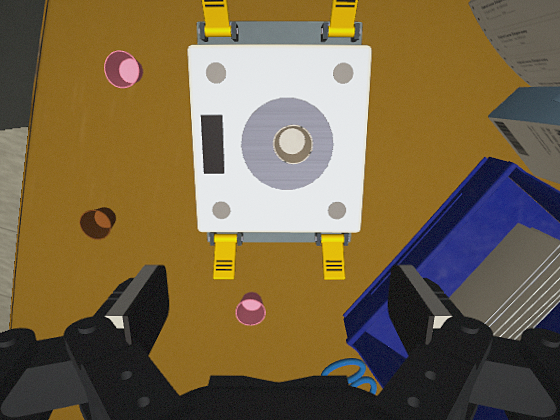

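The wrist view shows the four dots at FL (216,73), BL (343,73), FR (221,210) and BR (337,210). The pan_cup is at (293,143), and the levers stand beside each corner. The blue bin is close behind the back right lever.

Run:
```python
from h import *
z=np.load("w1.npz");c={k:z[k] for k in("fovy","cx","cy","k1","mount")};s={k:z[k] for k in("ee_pos","tool_rot")}
im=z["image"];hsv=cv2.cvtColor(im,cv2.COLOR_BGR2HSV)
Pd=[]
for u,v in((216,73),(221,210),(343,73),(337,210)):
    g=im[v-16:v+17,u-16:u+17].max(2)
    m=(g<210).astype(np.uint8);n,l,st,ce=cv2.connectedComponentsWithStats(m);k=l[16,16]
    uv=ce[k]+[u-16,v-16];p=plane(c,uv,49,s)[0];Pd.append(p);print(uv.round(1),st[k][4],p.round(1))
P=np.array(Pd);x=P[2]+P[3]-P[0]-P[1];y=P[0]+P[2]-P[1]-P[3];print("ctr",P.mean(0),np.arctan2(x[1],x[0]),np.arctan2(-y[0],y[1]))
print([np.linalg.norm(P[a]-P[b]) for a,b in((0,1),(2,3),(0,2),(1,3))])
# depth cloud
D=z["depth"];vv,uu=np.mgrid[0:420:3,0:560:3];M,e=pose(c,s);K,dd=KD(c)
p=cv2.undistortPoints(np.c_[uu.ravel(),vv.ravel()].astype(float).reshape(-1,1,2),K,dd).reshape(-1,2)
dep=D[vv,uu].ravel();W=e+(np.c_[p,np.ones(len(p))]*dep[:,None])@M.T
ctr=P.mean(0);yaw=np.arctan2(x[1],x[0]);L=(W-[*ctr[:2],0]);F=np.c_[L[:,0]*np.cos(yaw)+L[:,1]*np.sin(yaw),-L[:,0]*np.sin(yaw)+L[:,1]*np.cos(yaw),L[:,2]]
b=(hsv[vv,uu].reshape(-1,3));m=(b[:,0]>108)&(b[:,0]<130)&(b[:,1]>120)&(dep>0)&(F[:,2]>5)&(F[:,2]<200)
B=F[m];print("bin max z",np.percentile(B[:,2],[5,50,99]))
for lo in range(-230,0,20):
    q=B[(B[:,1]>lo)&(B[:,1]<lo+20)]
    if len(q): i=q[:,0].argmin();print(lo,q[i].round(),q[:,2].max().round())
for u,v in((338,262),(222,262),(216,15),(343,15)):
    i=np.argmin((uu.ravel()-u)**2+(vv.ravel()-v)**2);print((u,v),F[i].round())
for u,v in((216,73),(343,73),(221,210),(337,210)):
    i=D[v-4:v+5,u-4:u+5];i=np.median(i);q=cv2.undistortPoints(np.array([[[u,v]]],float),K,dd)[0,0];print("dotz",(e+M@np.r_[q*i,i]).round(1))
```

```text
[215.5  72.4] 348 [481.   72.4  49. ]
[220.8 209.7] 261 [521.1 -61.9  49. ]
[342.8  72.6] 343 [600.  108.2  49. ]
[336.4 210. ] 260 [640.1 -26.3  49. ]
ctr [560.55715242  23.10639886  49.        ] 0.2914997590884219 0.28980305786177435
[np.float64(140.25243158779347), np.float64(140.3637252491279), np.float64(124.30169404469062), np.float64(124.1331617811507)]
bin max z [  6.15043332  13.78583623 107.44038589]
-230 [  80. -223.   69.] 71.0
-210 [  89. -209.   71.] 87.0
-190 [ 105. -188.   68.] 78.0
-170 [ 119. -167.   70.] 70.0
-150 [ 143. -150.    7.] 72.0
-130 [ 149. -125.   67.] 71.0
-110 [ 162. -110.   63.] 71.0
-90 [177. -88.  66.] 71.0
-70 [192. -70.  70.] 79.0
-50 [207. -49.  66.] 104.0
-30 [221. -30.  65.] 91.0
(338, 262) [  68. -132.   45.]
(222, 262) [ -64. -132.   45.]
(216, 15) [-61. 124.  39.]
(343, 15) [ 61. 125.  37.]
dotz [481.7  72.   49.7]
dotz [600.2 107.9  49.8]
dotz [521.5 -61.9  49.8]
dotz [640.4 -25.9  50. ]
```

```bash
cat > g.py <<'E'
from h import *
yaw=.2912;X=np.array([np.cos(yaw),np.sin(yaw),0]);Y=np.array([-X[1],X[0],0]);Z=np.array([0,0,1.])
M=np.c_[X,-Z,np.cross(X,-Z)];Q=list(quat(M));ctr=np.array([560.3,22.,0])
def W(x,y,z): return list(ctr+x*X+y*Y+z*Z)
E
python3 - <<'E'
from rig import bot
from g import *
S=lambda:bot.read_state()
bot.move_to(W(-62,-70,130),Q)
for n,x,y in(("FR",-62,-70),("FL",-62,70),("BL",62,70),("BR",62,-70)):
    bot.servo_line(W(x,y,110),speed=250)
    bot.servo_line(W(x,y,76),speed=100)
    a=S()
    h=bot.servo_line(W(x,y,60),speed=14,until_force=7);b=S()
    print(n,h,a["ee_pos"][2].round(2),b["ee_pos"].round(2),(b["ft_force"]-a["ft_force"]).round(1),b["clock"].round(2))
    bot.servo_line(W(x,y,110),speed=150)
E
```

```text
Traceback (most recent call last):
AttributeError: 'float' object has no attribute 'round'
```

Run:
```python
from rig import bot
from g import *
S=lambda:bot.read_state()
b=S();print("FR held",b["ee_pos"],b["ft_force"],b["clock"])
bot.servo_line(W(-62,-70,110),speed=150)
for n,x,y in(("FL",-62,70),("BL",62,70),("BR",62,-70)):
    bot.servo_line(W(x,y,110),speed=250)
    bot.servo_line(W(x,y,76),speed=100)
    a=S()
    h=bot.servo_line(W(x,y,60),speed=14,until_force=7);b=S()
    print(n,h,a["ee_pos"],b["ee_pos"],(b["ft_force"]-a["ft_force"]),b["clock"])
    bot.servo_line(W(x,y,110),speed=150)
```

```text
FR held [521.04407913 -62.87960336  68.00210573] [-1.53260904  0.2724068   7.12882811] 5.6833
FL True [481.0342793   70.69921684  76.02280208] [480.87483057  71.32199086  67.93752239] [-2.40523887 -1.13739334  7.6998512 ] 8.0
BL True [599.40994542 106.73184823  76.09919543] [600.17418487 107.39409388  63.69143376] [-0.37333772  1.25610618  5.25221429] 10.4417
BR True [639.75854931 -26.72490423  75.93297225] [639.87418387 -27.29971504  68.00835568] [-1.85782375 -0.22992154  6.14773376] 12.7833
```

BL stopped at 63.7 mm, while the other three stopped at 68.0 mm, so the worn foot is at the back left. Next I press its lever.

Run:
```python
from rig import bot
from g import *
S=bot.read_state
bot.servo_line(W(62,-70,130),speed=150)
bot.servo_line(W(62,141,130),speed=250)
bot.servo_line(W(62,141,84),speed=100)
a=S()
h=bot.servo_line(W(62,141,42),speed=20,until_force=22);b=S()
print(h,b["ee_pos"],b["ft_force"]-a["ft_force"],b["clock"])
bot.servo_line(W(62,141,130),speed=100)
bot.servo_line(W(0,-20,310),speed=250)
s=S();c=bot.read_camera("wrist");cv2.imwrite("pics/w2.png",c["image"]);np.savez("w2.npz",**c,**s)
d=bot.read_camera("side");big(d["image"],200,150,150,120,4,"side2.png")
d=bot.read_camera("scene");big(d["image"],200,150,190,140,4,"scene2.png")
print(S()["clock"])
```

```text
True [579.47029318 175.54585453  44.86191416] [-2.8479556  -1.26412022  6.88090346] 16.9333
19.2417
```

View pics/w2.png

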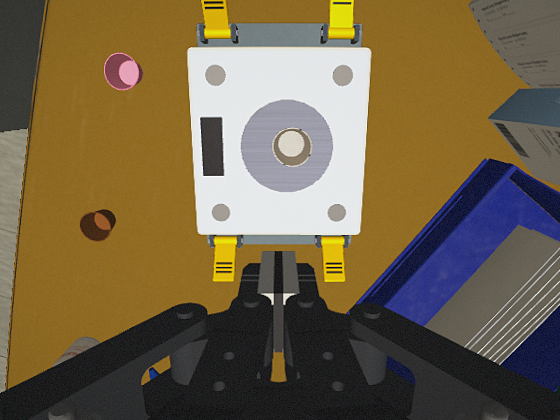

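View pics/scene2.png

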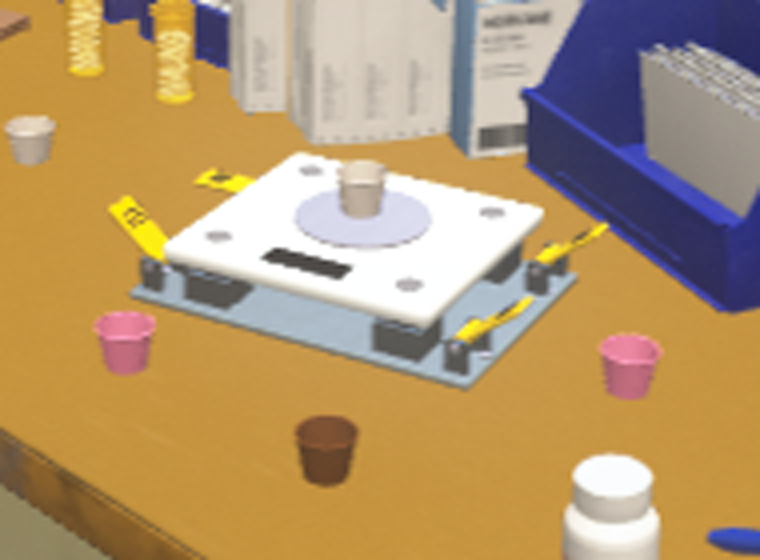

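The BL lever now lies flat at scene crop (222,181), and the other three still stand. I'll press it a second time to confirm it's on its stop, then recheck the BL corner.

Run:
```python
from rig import bot
from g import *
S=bot.read_state
bot.servo_line(W(62,144,130),speed=250)
bot.servo_line(W(62,144,54),speed=100)
a=S();h=bot.servo_line(W(62,144,41),speed=15,until_force=25);b=S()
print("tab",h,b["ee_pos"],b["ft_force"]-a["ft_force"],b["clock"])
bot.servo_line(W(62,144,110),speed=150)
bot.servo_line(W(62,70,110),speed=250)
bot.servo_line(W(62,70,76),speed=100)
a=S();h=bot.servo_line(W(62,70,60),speed=14,until_force=7);b=S()
print("BL",h,b["ee_pos"],b["ft_force"]-a["ft_force"],b["clock"])
bot.servo_line(W(62,70,130),speed=150)
bot.move_to(W(0,-20,310),Q)
s=S();c=bot.read_camera("wrist");cv2.imwrite("pics/w3.png",c["image"])
d=bot.read_camera("side");big(d["image"],200,150,150,120,4,"side3.png")
for nm,im in(("w1",cv2.imread("pics/w1.png")),("w3",c["image"])):
  z=np.load("w1.npz") if nm=="w1" else s
  st={k:z[k] for k in("ee_pos","tool_rot")};P=[]
  for u,v in((216,73),(221,211),(343,73),(337,211)):
    m=(im[v-18:v+19,u-18:u+19].max(2)<210).astype(np.uint8);n,l,q,ce=cv2.connectedComponentsWithStats(m)
    P.append(plane(c,ce[l[18,18]]+[u-18,v-18],49,st)[0])
  print(nm,np.array(P).round(1).tolist())
print(S()["clock"],s["ft_force"])
```

```text
tab True [578.50817935 177.792836    44.82204732] [-4.17675647 -1.55355116  9.27100082] 21.9917
BL True [599.67662707 106.89985093  67.85081919] [-1.31464064  0.10926526  7.43759175] 24.2167
w1 [[481.0, 72.4, 49.0], [521.1, -61.9, 49.0], [600.0, 108.2, 49.0], [640.1, -26.3, 49.0]]
w3 [[480.9, 72.2, 49.0], [521.1, -62.2, 49.0], [599.9, 107.8, 49.0], [640.2, -26.8, 49.0]]
25.7333 [-0.133473    1.05130844  0.05918015]
```

View pics/side3.png

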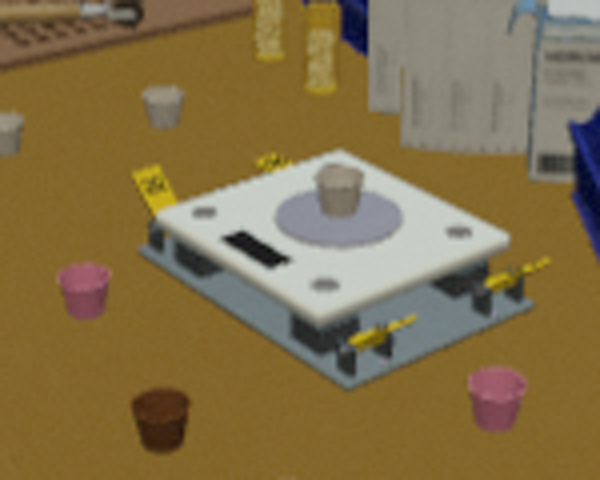

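The BL corner is now rigid, stopping at 67.85 mm against 68.0 mm for the others. Its lever is on its stop and the balance and cup haven't moved, so I'm handing in.

Run:
```python
from rig import bot
print(bot.finish_job(),bot.read_state()["clock"])
```

```text
the job is handed in; nothing more can be done
the job is handed in; nothing more can be done
```

The worn foot was at the back left. I pressed that corner's shim lever down flat and handed the job in at about 26 s of the 51 s allowed.

- **Finding the corner:** under about a 7 N press, front right, front left and back right all stopped within 0.1 mm of each other. Back left sank about 4.3 mm further.
- **Lever:** I pressed it twice. Both times the tool stopped with the fingertips at about 26 mm, which is the flat height.
- **Back left corner again:** it is now rigid and stops within 0.2 mm of the other three.
- **Surroundings:** the wrist-camera dot positions match the first picture to within 0.5 mm, inside the measuring error. In the last pictures the other three levers still stand, and the pan cup and the nearby things in view look unmoved. I judged those by eye rather than measuring each one.

One script stopped on a print error while the fingers were lightly pressing the front right corner. I read that press and carried on. No check failed or disagreed.

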